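# Push two stray cupping bowls into the gaps of the row

## Task

Two cupping bowls with a blue band are standing out of the row. Push them along the table into the two empty places with the blue marks, one bowl to each mark (either one), until each touches the rail behind and is centred on its mark. Only slide them with your fingers, without lifting or tipping them, leave the two white bowls in the row where they stand, and do not disturb the other things on the table.

Things in the scene. Friction and masses are not known exactly. Their poses are not given: they have to be found in the camera images.
- bowl_a_mid (a point): loose ceramic cupping bowl (white with a blue band around the belly and a blue disc inside), round, 92 mm across its widest (nearly upright) belly 20 to 32 mm above its underside, 90 mm across the rim, 72 mm across the foot, 55 mm high, 4 mm wall, about 0.24 kg (varies), slides with friction; it stands 95 to 155 mm in front of an empty place, on the robot's side; the point lies on its axis half-way up (27.5 mm above its underside); yaw has no meaning
- bowl_b_mid (a point): loose ceramic cupping bowl (same as the other blue-banded bowl), round, 92 mm across its widest (nearly upright) belly 20 to 32 mm above its underside, 90 mm across the rim, 72 mm across the foot, 55 mm high, 4 mm wall, about 0.24 kg (varies), slides with friction; it stands in front of the other empty place; the point lies on its axis half-way up (27.5 mm above its underside); yaw has no meaning
- place_a: fixed mark of an empty place in the row: a flat blue dot 40 mm across on the table (0.8 mm, no obstacle) and a blue tab on top of the rail behind it. Origin on the table at the dot's centre: a bowl whose axis stands on it just touches the rail. x axis points square at the rail (whose face is 46 mm ahead), y along the rail
- place_b: fixed mark of an empty place in the row: a flat blue dot 40 mm across on the table (0.8 mm, no obstacle) and a blue tab on top of the rail behind it. Origin on the table at the dot's centre: a bowl whose axis stands on it just touches the rail. x axis points square at the rail (whose face is 46 mm ahead), y along the rail (the second empty place)
- rail: fixed aluminium stop rail behind the row, 620 mm long, 22 mm deep, 30 mm high. Two blue sample trays stand fixed beyond it. Origin on the table at the middle of its front face (robot's side); x points away through the rail, y along it. The row has four places 160 mm apart, centred on it
- white_c_mid (a point): loose ceramic cupping bowl (plain white), round, 92 mm across its widest (nearly upright) belly 20 to 32 mm above its underside, 90 mm across the rim, 72 mm across the foot, 55 mm high, 4 mm wall, about 0.24 kg (varies), slides with friction; already standing in its place in the row, leave it there (12 mm); the point lies on its axis half-way up (27.5 mm above its underside); yaw has no meaning
- white_d_mid (a point): loose ceramic cupping bowl (plain white), round, 92 mm across its widest (nearly upright) belly 20 to 32 mm above its underside, 90 mm across the rim, 72 mm across the foot, 55 mm high, 4 mm wall, about 0.24 kg (varies), slides with friction; already standing in its place in the row, leave it there (12 mm); the point lies on its axis half-way up (27.5 mm above its underside); yaw has no meaning
- tumbler: loose drinking glass, 64 mm across, 85 mm high, in front of a white bowl; origin at the centre of its underside; leave alone
- spoon: loose steel tasting spoon, 170 mm long, lying in front of a white bowl, roughly along x; leave alone
- goblet: loose glass goblet, 88 mm across, 165 mm high, on the right of the row; origin at the centre of its underside; leave alone

How it is judged:
At the end, for the whole second after the job is handed in: Each blue-banded bowl stands upright (tilt under 0.08 rad) and at rest on the table with its axis within 7 mm of touching the rail and within 15 mm of its mark along the rail, one bowl at each of the two blue marks; both white bowls are within 12 mm of where they stood ((((x of bowl_a_mid in the frame of place_a between -0.007 and 0.007 m and y of bowl_a_mid in the frame of place_a between -0.015 and 0.015 m) and (x of bowl_b_mid in the frame of place_b between -0.007 and 0.007 m and y of bowl_b_mid in the frame of place_b between -0.015 and 0.015 m)) or ((x of bowl_a_mid in the frame of place_b between -0.007 and 0.007 m and y of bowl_a_mid in the frame of place_b between -0.015 and 0.015 m) and (x of bowl_b_mid in the frame of place_a between -0.007 and 0.007 m and y of bowl_b_mid in the frame of place_a between -0.015 and 0.015 m))) and angle between each of bowl_a_mid, bowl_b_mid's own z axis and vertical below 0.08 rad and height (world z) of each of bowl_a_mid, bowl_b_mid below 0.0325 m and linear speed of each of bowl_a, bowl_b below 0.01 m/s and distance of each of white_c_mid, white_d_mid from where it was at the start of the episode below 0.012 m).
It fails at once if a blue-banded bowl is lifted more than 10 mm or tipped more than 0.3 rad (height (world z) of any of bowl_a_mid, bowl_b_mid above 0.0375 m or angle between any of bowl_a_mid, bowl_b_mid's own z axis and vertical above 0.3 rad).
It fails at once if a white bowl is moved more than 12 mm or tipped (distance of any of white_c_mid, white_d_mid from where it was at the start of the episode above 0.012 m or angle between any of white_c_mid, white_d_mid's own z axis and vertical above 0.3 rad).
It fails at once if the tumbler or goblet is moved more than 20 mm, or the spoon more than 30 mm (distance of any of tumbler, goblet from where it was at the start of the episode above 0.02 m or distance of spoon from where it was at the start of the episode above 0.03 m).
It also fails if it takes over 61 s, if anything falls off the work surface, if the arm or the gripper's body presses on something with over 40 N, if the wrist force passes 120 N, or if a joint passes its speed limit or range.

## Robot

A 7-joint arm with a two-finger parallel gripper is mounted at the origin on the work surface. World frame = base frame: x ahead of the robot, y to its left, z up, the work surface at z = 0. Lengths are in m, angles in rad, forces in N, time in s.
With the tool pointing down it reaches from about 0.4 to 0.9 m from the base axis. Payload 5.5 kg.
Tool frame: the origin (TCP) lies on the centre line of the jaws, within the pads' length; the fingertips stand 19 mm ahead of it and the grasp point (between the pads) is the TCP; y points along the fingers, z is the direction in which the jaws open and shut, and the axes are right-handed (so a half turn about y gives the same grasp; the last joint's range is limited). The gripper opens to 85 mm and grips with 20 to 120 N. Pads are 22 mm wide; open, the fingers measure 114 mm over their backs; the gripper's body (76 mm by 85 mm) begins 54 mm behind the grasp point. The pads swing forward as they close: fully open they stand 13 mm farther back than shut.
Start: joints at [-0.962, 0.501, -0.427, 1.55, 0.221, 1.138, -0.21], TCP at [0.22, 0.612, 0.217] pointing down, gripper open.
Joint ranges: [-2.88, 2.88], [-0.31, 2.03], [-1.54, 1.56], [0.2, 2.42], [-1.41, 4.55], [0.19, 2.02], [-2.57, 2.57]. Speed limits (rad/s): [2.57, 2.57, 3.14, 3.14, 3.14, 3.14, 3.14].

## Interface

Orientations are given as a rotation vector (axis times angle).
In Python, from bench import read_state, camera, sign_off gives the robot as it stands.
- The arm moves only by the tool jog_arm, never from a script. Its argument "steps" is a list of rows, each an object of numbers: "dx", "dy", "dz": the shift along the tool's x, y, z in mm; "ax", "ay", "az": the turn, a rotation vector about the tool's x, y, z in rad; "jaw": the closure, from -1 (fully open) to 1 (shut). In form: [{"dx": .., "dy": .., "dz": .., "ax": .., "ay": .., "az": .., "jaw": ..}, ...]. A call has 1 to 20 rows; each row is the pose to reach, as a shift and turn from the pose commanded when the call began, along the tool's axes at that moment; what a row does not reach only later rows make up. A row lasts 1/12 s, in which the tool goes at most 41.7 mm and 7.16 degrees, less where a joint would pass 70% of its speed; a pose out of reach is approached as far as the arm can. A call with a gripper value outside its range is refused whole. The fingers move at their own pace and stop on an object; "squeeze" is the grip in N (left out, the last holds). Time passes only in rows, so rows that repeat a pose let the fingers close. It gives the time, the measured TCP pose, the force and the opening at its end, in the units of the state.
- read_state(): the state, without advancing time (a new reading comes with each control period).
- camera(name): name is "scene" or "top" or "wrist"; returns a dict with "pixels" (400x640x3 uint8, blue, green, red), "fx", "fy", "cx", "cy" (pixels), "rvec" (rotation vector, rad) and "tvec" (3), from world to camera coordinates, as OpenCV has them. Camera axes: x right, y down, z forward; pixel columns grow to the right and rows downward; lengths in m; the calibration is good to about 2 mm. A picture is of the moment at which its call begins. There is no depth.
- sign_off(): hands the job in, once; it reports no verdict.
The state is a dict: "time_s": time; "q": joint angles; "dq": joint speeds; "joint_torque": joint torques, N m; "tcp_pos": TCP position; "tcp_rot": TCP orientation; "force": force on the tool from outside, world axes, zero at the start; "moment": the same for the moment, N m; "gripper_width": finger opening in m.
Only numpy, scipy, OpenCV 4.12 (cv2) and the standard library are available. Lean on these libraries where they do the work, as an engineer would, in place of code of your own. Each camera call takes 0.05 s, during which the arm holds its last target.

## Working session

There is one attempt and no reset: what is moved stays moved. The work goes in short steps, Python scripts to look and compute and a tool call to move; the robot and the scene stay as the last step left them, time stands still between calls to the robot, and variables do not carry over. Pictures are saved under pics/ and viewed, and the job is handed in when it is done.

Besides the shell and the picture viewer there is one more tool, called after "Call:" by a JSON object that holds its "op" and its "data", one argument or row to a line. jog_arm: Moves the arm, as the interface text tells. Its arguments: {"type":"object","properties":{"steps":{"type":"array"},"squeeze":{"type":"number"}},"required":["steps"]}

```bash
ls; mkdir -p pics; python3 - <<'E'
from bench import read_state,camera
import cv2
s=read_state();print(s)
for n in("scene","top","wrist"):
    c=camera(n);cv2.imwrite(f"pics/{n}0.png",c["pixels"]);print(n,c["fx"],c["fy"],c["cx"],c["cy"],c["rvec"],c["tvec"])
E
```

```text
pics
{'time_s': 0.0, 'q': array([-0.96179548,  0.50188037, -0.42677712,  1.55146568,  0.22082659,
        1.1383151 , -0.21032494]), 'dq': array([ 0.00114263,  0.00058564, -0.00112236, -0.00048895, -0.00053356,
       -0.00095833,  0.0009073 ]), 'joint_torque': array([-5.13452305e-04, -5.69503391e+01, -5.81680164e+00, -2.80952597e+01,
        1.04591841e-02,  1.17409072e-02, -2.83559024e-05]), 'tcp_pos': array([0.22012449, 0.61080702, 0.21583124]), 'tcp_rot': array([-1.55568676,  0.27169775, -0.27109218]), 'force': array([0.41513052, 0.32045179, 0.08445181]), 'moment': array([-0.02406005, -0.00477473, -0.01685746]), 'gripper_width': 0.08528360051917859}
scene 511.234765815074 511.234765815074 320.1933265387666 199.36628499386148 [ 0.97727804  2.50118799 -0.99772936] [ 0.47330671 -0.20232413  1.57243633]
top 505.48010468325225 505.48010468325225 322.49987863511814 203.96431434861162 [ 2.11458329 -2.13927546  0.18664671] [-0.05842644  0.57516135  1.21350738]
wrist 322.3666082513869 322.3666082513869 322.4306002125773 201.54982748308444 [-2.38221916 -1.67336243 -0.22399887] [-0.64979635 -0.03418043  0.37940478]
```

View pics/scene0.png

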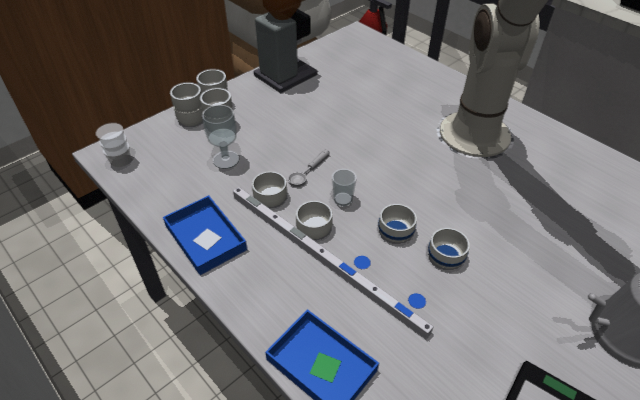

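View pics/top0.png

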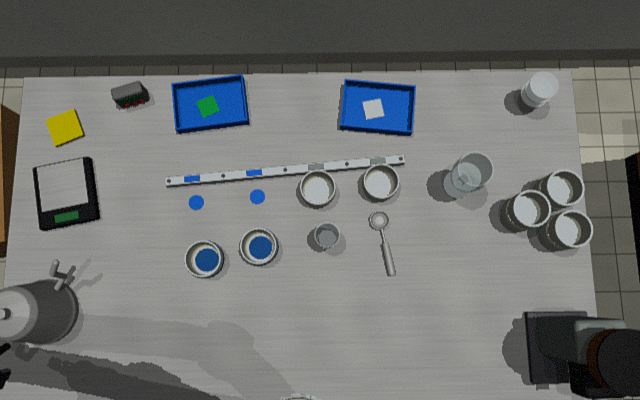

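View pics/wrist0.png

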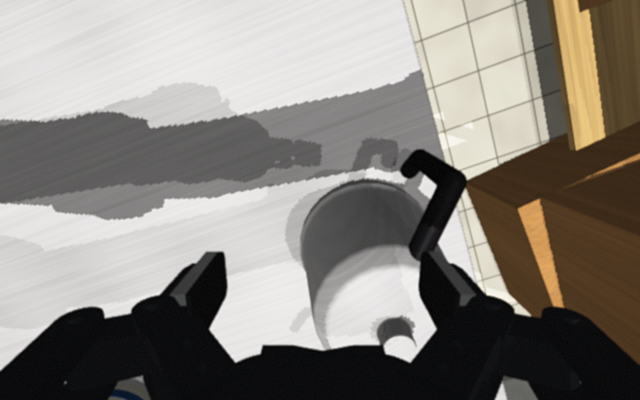

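The top view shows the dots at (196,202) and (257,197), the blue bowls at (205,259) and (258,247), the whites at (317,188) and (380,182), the tumbler at (326,236), and the rail from (166,183) to (404,160). A kettle stands at lower left, near the tool's start. Next I measure from both views.

```bash
cat > h.py <<'E'
import numpy as np,cv2
from bench import read_state,camera
def cam(n):
    c=camera(n);c["K"]=np.array([[c["fx"],0,c["cx"]],[0,c["fy"],c["cy"]],[0,0,1]]);c["R"]=cv2.Rodrigues(np.array(c["rvec"]))[0];c["t"]=np.array(c["tvec"]).ravel();return c
def plane(c,uv,z):
    uv=np.atleast_2d(uv).astype(float);d=np.c_[(uv-[c["cx"],c["cy"]])/c["fx"],np.ones(len(uv))]@c["R"];o=-c["R"].T@c["t"]
    return o+d*((z-o[2])/d[:,2])[:,None]
def tri(c1,p1,c2,p2):
    P=[c["K"]@np.c_[c["R"],c["t"]] for c in(c1,c2)]
    X=cv2.triangulatePoints(P[0],P[1],np.float64(p1).reshape(2,1),np.float64(p2).reshape(2,1)).ravel();return X[:3]/X[3]
def blobs(c,amin=40):
    hsv=cv2.cvtColor(c["pixels"],cv2.COLOR_BGR2HSV);m=cv2.inRange(hsv,(100,110,50),(125,255,255))
    n,l,st,ce=cv2.connectedComponentsWithStats(m)
    return [(st[i,4],ce[i].round(1),st[i,:4]) for i in range(1,n) if st[i,4]>=amin]
E
python3 - <<'E'
from h import *
for n in("top","scene"):
    c=cam(n)
    for b in blobs(c):print(n,b[0],b[1],b[2],plane(c,b[1],0.001)[0].round(4))
    x=(170,150,260,140) if n=="top" else (240,160,240,180)
    im=c["pixels"][x[1]:x[1]+x[3],x[0]:x[0]+x[2]];cv2.imwrite(f"pics/{n}1.png",cv2.resize(im,None,fx=3,fy=3,interpolation=cv2.INTER_CUBIC))
E
```

```text
top 2950 [209.8 102.7] [171  73  78  58] [0.8652 0.2364 0.001 ]
top 2928 [378.  106.6] [340  79  76  54] [ 0.8483 -0.2176  0.001 ]
top 90 [253.5 172.2] [246 169  16   7] [0.6707 0.1158 0.001 ]
top 93 [191.5 178.1] [184 175  16   7] [0.6567 0.2787 0.001 ]
top 177 [256.9 196.2] [250 189  15  15] [0.6061 0.1061 0.001 ]
top 178 [195.7 202. ] [189 195  15  15] [0.5926 0.2655 0.001 ]
top 405 [260.2 247.2] [249 236  23  23] [0.4727 0.096  0.001 ]
top 404 [206.6 259.5] [196 249  23  22] [0.4429 0.2327 0.001 ]
scene 3394 [204.5 233.5] [163 195  84  80] [ 0.8356 -0.2241  0.001 ]
scene 115 [396.6 224.6] [387 221  20   8] [0.4556 0.0844 0.001 ]
scene 146 [447.2 249.9] [437 245  21  11] [0.4258 0.2232 0.001 ]
scene 171 [361.6 262. ] [354 256  16  13] [0.6076 0.1062 0.001 ]
scene 96 [347.2 268.6] [339 263  17  12] [0.6469 0.0965 0.001 ]
scene 207 [416.6 300.5] [408 293  18  16] [0.5936 0.2656 0.001 ]
scene 119 [403.5 309.2] [395 302  18  15] [0.6327 0.2603 0.001 ]
scene 5480 [320.9 359. ] [266 310 113  90] [0.849  0.2221 0.001 ]
```

View pics/top1.png

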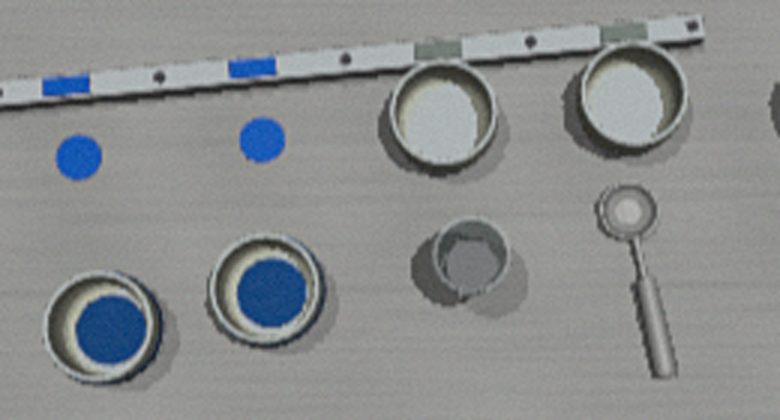

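View pics/scene1.png

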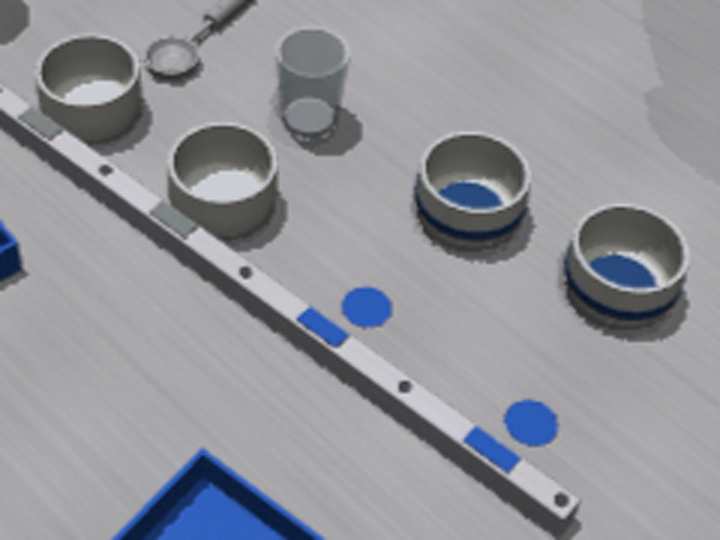

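```bash
python3 - <<'E'
from h import *
t=cam("top");s=cam("scene")
# rim by Hough circle near each bowl in top, triangulate with rim ellipse centres read by eye from scene crop
g=cv2.resize(cv2.cvtColor(t["pixels"],cv2.COLOR_BGR2GRAY),None,fx=4,fy=4,interpolation=cv2.INTER_CUBIC)
for nm,(u,v),sc in(("L",(204.5,259),(449.7,242.3)),("R",(258.5,247),(397.5,217.5)),("Wc",(317.5,188),(314.3,215.5)),("Wd",(380.5,182),(269.5,184.8))):
    x0,y0=int(u-28),int(v-28);r=g[y0*4:y0*4+224,x0*4:x0*4+224]
    c=cv2.HoughCircles(cv2.GaussianBlur(r,(5,5),1.5),cv2.HOUGH_GRADIENT_ALT,1,5,param1=150,param2=0.6,minRadius=60,maxRadius=84)
    if c is None: print(nm,None);continue
    for q in c[0][:4]:
        p=(q[:2]+.5)/4-.5+[x0,y0]
        print(nm,p.round(1),(q[2]/4).round(1),"rim@.055",plane(t,p,.055)[0].round(4),"scene@.055",plane(s,sc,.055)[0].round(4),"tri",tri(t,p,s,sc).round(4))
for nm,p in(("L",(206.6,259.5)),("R",(260.2,247.2))):
    print(nm,"disc@.005",plane(t,p,.005)[0].round(4))
print("tabs tri",tri(t,(253.5,172.2),s,(347.2,268.6)).round(4),tri(t,(191.5,178.1),s,(403.5,309.2)).round(4))
print("tumbler/goblet/spoon",plane(t,[(326,238),(460,182),(378,221)],0.0).round(3))
o=-t["R"].T@t["t"];print("cam",o)
E
```

```text
L [202.4 258.9] 16.8 rim@.055 [0.4407 0.2306 0.055 ] scene@.055 [0.4446 0.2325 0.055 ] tri [0.4412 0.2313 0.051 ]
L [202.4 258.9] 19.3 rim@.055 [0.4407 0.2306 0.055 ] scene@.055 [0.4446 0.2325 0.055 ] tri [0.4412 0.2313 0.051 ]
R [257.1 245.9] 18.7 rim@.055 [0.471  0.0968 0.055 ] scene@.055 [0.4763 0.0973 0.055 ] tri [0.4722 0.0962 0.0508]
R [262.4 250.1] 19.0 rim@.055 [0.4604 0.0838 0.055 ] scene@.055 [0.4763 0.0973 0.055 ] tri [0.4617 0.0867 0.0352]
R [257.4 239.4] 19.1 rim@.055 [0.487  0.0964 0.055 ] scene@.055 [0.4763 0.0973 0.055 ] tri [0.4841 0.0983 0.0624]
R [262.4 250.1] 16.0 rim@.055 [0.4604 0.0838 0.055 ] scene@.055 [0.4763 0.0973 0.055 ] tri [0.4617 0.0867 0.0352]
Wc [317.6 186.9] 18.4 rim@.055 [ 0.6175 -0.0534  0.055 ] scene@.055 [ 0.6228 -0.046   0.055 ] tri [ 0.6185 -0.0524  0.0468]
Wc [314.6 190.9] 18.9 rim@.055 [ 0.6073 -0.0457  0.055 ] scene@.055 [ 0.6228 -0.046   0.055 ] tri [ 0.6131 -0.0494  0.0436]
Wc [319.1 191.1] 19.1 rim@.055 [ 0.6065 -0.057   0.055 ] scene@.055 [ 0.6228 -0.046   0.055 ] tri [ 0.6111 -0.0576  0.0363]
Wc [319.1 191.1] 16.2 rim@.055 [ 0.6065 -0.057   0.055 ] scene@.055 [ 0.6228 -0.046   0.055 ] tri [ 0.6111 -0.0576  0.0363]
Wd [381.4 180.6] 17.0 rim@.055 [ 0.6316 -0.2138  0.055 ] scene@.055 [ 0.6366 -0.2046  0.055 ] tri [ 0.6323 -0.2135  0.0462]
Wd [381.6 185.4] 19.4 rim@.055 [ 0.6194 -0.214   0.055 ] scene@.055 [ 0.6366 -0.2046  0.055 ] tri [ 0.6248 -0.2178  0.0368]
Wd [378.1 186.1] 16.7 rim@.055 [ 0.6176 -0.2052  0.055 ] scene@.055 [ 0.6366 -0.2046  0.055 ] tri [ 0.625  -0.2113  0.0404]
Wd [374.9 187.1] 16.5 rim@.055 [ 0.6151 -0.197   0.055 ] scene@.055 [ 0.6366 -0.2046  0.055 ] tri [ 0.6247 -0.2055  0.0433]
L disc@.005 [0.4426 0.2318 0.005 ]
R disc@.005 [0.4723 0.0955 0.005 ]
tabs tri [0.6633 0.1113 0.0313] [0.6496 0.2703 0.0317]
tumbler/goblet/spoon [[ 0.495 -0.073  0.   ]
 [ 0.638 -0.426  0.   ]
 [ 0.537 -0.208  0.   ]]
cam [ 0.35054194 -0.06747652  1.29591344]
```

Both views agree:
- **Marks:** about (0.593, 0.2655) and (0.607, 0.106).
- **Bowls:** L at (0.4425, 0.232) and R at (0.472, 0.0955), with rim height triangulated at about 51 mm (text: 55).
- **Tabs:** 31 mm high.

I'll push each bowl with the fingers about 50 mm apart as a cradle behind it. Next I work out the tool-frame moves.

```bash
cat >> h.py <<'E'
from scipy.spatial.transform import Rotation as Ro
PA=np.array([.593,.2655]);PB=np.array([.6068,.1062]);e=(PA-PB)/np.linalg.norm(PA-PB);n=np.array([e[1],-e[0]])
def goal(xyz):
    s=read_state();R=Ro.from_rotvec(s["tcp_rot"]);out=[]
    for sg in(1,-1):
        z=np.array([*(sg*e),0]);y=np.array([0,0,-1.]);G=Ro.from_matrix(np.c_[np.cross(y,z),y,z])
        out.append((R.inv()*G).as_rotvec().round(4))
    print("pos",s["tcp_pos"].round(4),"d mm",(R.inv().apply(np.array(xyz)-s["tcp_pos"])*1000).round(1),"turn",*out,"w",round(s["gripper_width"],4),"F",np.round(s["force"],1),"t",s["time_s"])
E
python3 - <<'E'
from h import *
print(Ro.from_rotvec(read_state()["tcp_rot"]).as_matrix().round(3),e,n)
L=np.array([.4425,.232]);b=L-.09*n
print(b);goal([*b,.15]);goal([.25,.45,.28])
t=cam("top");print("kettle",plane(t,[(40,310)],0.1))
E
```

```text
[[ 0.941 -0.     0.339]
 [-0.339 -0.     0.941]
 [-0.    -1.    -0.   ]] [-0.08630576  0.9962687 ] [0.9962687  0.08630576]
[0.35283582 0.22423248]
pos [0.2202 0.6114 0.2167] d mm [ 256.    66.8 -319.3] turn [ 4.000e-04 -4.322e-01 -1.000e-04] [2.0000e-04 2.7094e+00 6.0000e-04] w 0.0856 F [-0.2  0.4 -0.3] t 0.35
pos [0.2202 0.6114 0.2167] d mm [  82.7  -63.3 -141.8] turn [ 4.000e-04 -4.322e-01 -1.000e-04] [2.0000e-04 2.7094e+00 6.0000e-04] w 0.0856 F [-0.2  0.4 -0.3] t 0.35
kettle [[0.32341917 0.59339834 0.1       ]]
```

Call:
{"op": "jog_arm", "data": {
  "steps": [
    {"dx":0,"dy":-40,"dz":0},
    {"dx":27,"dy":-70,"dz":-31,"ay":-0.05},
    {"dx":54,"dy":-70,"dz":-63,"ay":-0.1},
    {"dx":80,"dy":-70,"dz":-94,"ay":-0.15,"jaw":-0.2},
    {"dx":107,"dy":-65,"dz":-126,"ay":-0.2,"jaw":-0.2},
    {"dx":134,"dy":-50,"dz":-157,"ay":-0.25,"jaw":-0.2},
    {"dx":160,"dy":-35,"dz":-188,"ay":-0.3,"jaw":-0.2},
    {"dx":187,"dy":-10,"dz":-220,"ay":-0.35,"jaw":-0.2},
    {"dx":214,"dy":15,"dz":-251,"ay":-0.4,"jaw":-0.2},
    {"dx":240,"dy":40,"dz":-283,"ay":-0.432,"jaw":-0.2},
    {"dx":267,"dy":67,"dz":-314,"ay":-0.432,"jaw":-0.2},
    {"dx":267,"dy":67,"dz":-314,"ay":-0.432,"jaw":-0.2},
    {"dx":267,"dy":67,"dz":-314,"ay":-0.432,"jaw":-0.2},
    {"dx":267,"dy":67,"dz":-314,"ay":-0.432,"jaw":-0.2}
  ]
}}

```text
invalid input at $.steps[0]: expected keys dx, dy, dz, ax, ay, az, jaw
```

```bash
python3 - <<'E'
from h import *
L=np.array([.4425,.232]);b=L-.078*n
goal([*b,.03]);goal([*b,.15])
for k in("wrist","top"):
    c=cam(k);cv2.imwrite(f"pics/{k}2.png",c["pixels"])
c=cam("top");print([(b[0],b[1],plane(c,b[1],.005)[0].round(4)) for b in blobs(c)if b[0]<1000])
E
```

```text
pos [0.2203 0.6114 0.2167] d mm [ 266.9  186.8 -314.3] turn [ 2.000e-04 -4.322e-01 -1.000e-04] [2.0000e-04 2.7094e+00 3.0000e-04] w 0.0853 F [ 0.5 -0.2 -0.6] t 0.4
pos [0.2203 0.6114 0.2167] d mm [ 266.9   66.8 -314.3] turn [ 2.000e-04 -4.322e-01 -1.000e-04] [2.0000e-04 2.7094e+00 3.0000e-04] w 0.0853 F [ 0.5 -0.2 -0.6] t 0.4
[(np.int32(88), array([253.5, 172.2]), array([0.6697, 0.1152, 0.005 ])), (np.int32(92), array([191.5, 178.1]), array([0.6558, 0.2776, 0.005 ])), (np.int32(177), array([256.9, 196.2]), array([0.6053, 0.1055, 0.005 ])), (np.int32(177), array([195.8, 202. ]), array([0.5919, 0.2642, 0.005 ])), (np.int32(406), array([260.2, 247.2]), array([0.4723, 0.0955, 0.005 ])), (np.int32(404), array([206.5, 259.5]), array([0.4426, 0.232 , 0.005 ]))]
```

View pics/wrist2.png

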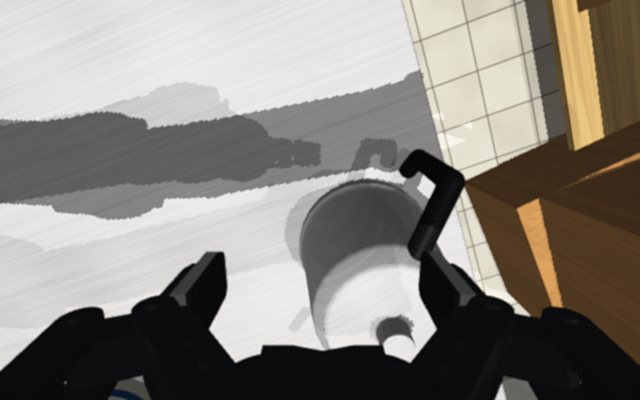

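View pics/top2.png

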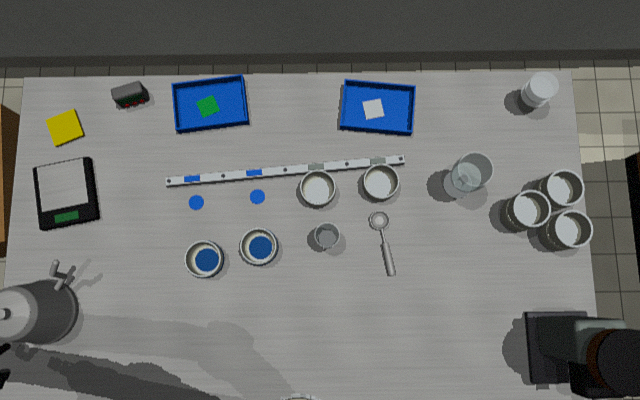

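The call was refused because some keys were missing, so nothing moved and the pictures are unchanged. I'm resending it with full rows.

Call:
{"op": "jog_arm", "data": {
  "steps": [
    {"dx":0,"dy":-40,"dz":0,"ax":0,"ay":0,"az":0,"jaw":-1},
    {"dx":27,"dy":-70,"dz":-31,"ax":0,"ay":-0.05,"az":0,"jaw":-1},
    {"dx":54,"dy":-70,"dz":-63,"ax":0,"ay":-0.1,"az":0,"jaw":-1},
    {"dx":80,"dy":-70,"dz":-94,"ax":0,"ay":-0.15,"az":0,"jaw":-0.2},
    {"dx":107,"dy":-65,"dz":-126,"ax":0,"ay":-0.2,"az":0,"jaw":-0.2},
    {"dx":134,"dy":-50,"dz":-157,"ax":0,"ay":-0.25,"az":0,"jaw":-0.2},
    {"dx":160,"dy":-35,"dz":-188,"ax":0,"ay":-0.3,"az":0,"jaw":-0.2},
    {"dx":187,"dy":-10,"dz":-220,"ax":0,"ay":-0.35,"az":0,"jaw":-0.2},
    {"dx":214,"dy":15,"dz":-251,"ax":0,"ay":-0.4,"az":0,"jaw":-0.2},
    {"dx":240,"dy":40,"dz":-283,"ax":0,"ay":-0.432,"az":0,"jaw":-0.2},
    {"dx":267,"dy":67,"dz":-314,"ax":0,"ay":-0.432,"az":0,"jaw":-0.2},
    {"dx":267,"dy":67,"dz":-314,"ax":0,"ay":-0.432,"az":0,"jaw":-0.2},
    {"dx":267,"dy":67,"dz":-314,"ax":0,"ay":-0.432,"az":0,"jaw":-0.2},
    {"dx":267,"dy":67,"dz":-314,"ax":0,"ay":-0.432,"az":0,"jaw":-0.2}
  ],
  "squeeze": 40
}}

```text
time_s: 1.72
tcp_pos: [0.3649, 0.2233, 0.149]
tcp_rot: [-1.571, -0.063, 0.066]
force: [-0.2, 0.5, 0.2]
gripper_width: 0.0511
```

```bash
python3 - <<'E'
from h import *
L=np.array([.4425,.232]);b=L-.078*n
goal([*b,.03])
for k in("wrist","top"):
    c=cam(k);cv2.imwrite(f"pics/{k}3.png",c["pixels"])
print([(b[0],b[1],plane(c,b[1],.005)[0].round(4)) for b in blobs(c)if b[0]<1000])
E
```

```text
pos [0.3649 0.2233 0.149 ] d mm [  0.3 119.    2.1] turn [ 0.0014 -0.0045 -0.0021] [3.4000e-03 3.1371e+00 2.2000e-03] w 0.0511 F [-0.2  0.5  0.2] t 1.7167
[(np.int32(90), array([253.5, 172.2]), array([0.6697, 0.1152, 0.005 ])), (np.int32(92), array([191.5, 178.1]), array([0.6558, 0.2776, 0.005 ])), (np.int32(177), array([256.9, 196.2]), array([0.6053, 0.1055, 0.005 ])), (np.int32(178), array([195.8, 202. ]), array([0.5919, 0.2642, 0.005 ])), (np.int32(404), array([260.2, 247.2]), array([0.4723, 0.0955, 0.005 ])), (np.int32(403), array([206.5, 259.5]), array([0.4426, 0.232 , 0.005 ]))]
```

View pics/wrist3.png

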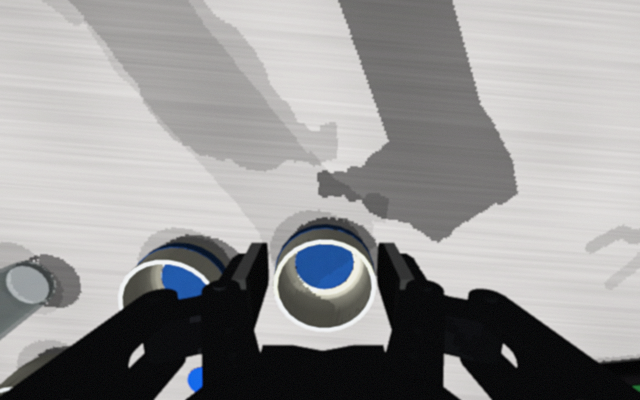

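View pics/top3.png

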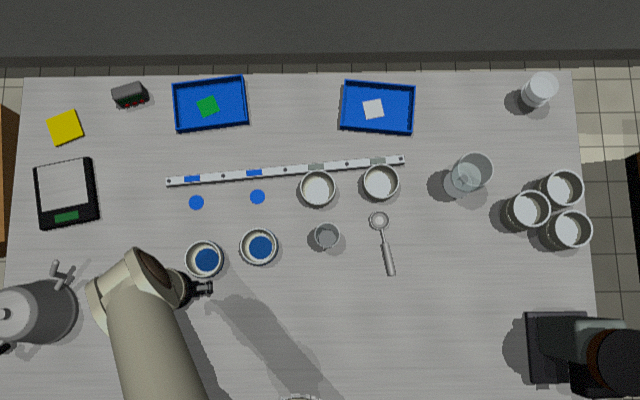

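The wrist view shows the left bowl centred between the fingers (column 325). The top view shows the arm behind the left bowl, with nothing disturbed. The wrist camera seems to sit on the bowl side, so I'm checking its position before descending.

```bash
python3 - <<'E'
from h import *
c=cam("wrist");print("campos",-c["R"].T@c["t"],"fwd",c["R"][2],"up",-c["R"][1])
c=cam("scene");cv2.imwrite("pics/scene4.png",c["pixels"])
E
```

```text
campos [0.29812138 0.22191623 0.30770356] fwd [ 0.26598138  0.02316667 -0.96369975] up [-0.96014955 -0.08264454 -0.26698824]
```

View pics/scene4.png

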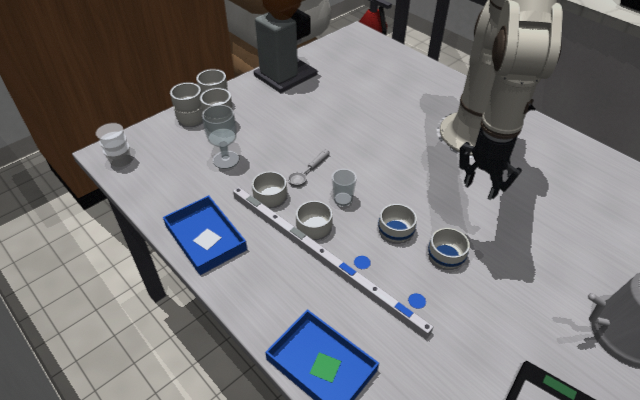

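Call:
{"op": "jog_arm", "data": {
  "steps": [
    {"dx":0,"dy":40,"dz":1,"ax":0,"ay":0,"az":0,"jaw":-0.2},
    {"dx":0,"dy":80,"dz":2,"ax":0,"ay":0,"az":0,"jaw":-0.2},
    {"dx":0,"dy":105,"dz":2,"ax":0,"ay":0,"az":0,"jaw":-0.2},
    {"dx":0,"dy":117,"dz":2,"ax":0,"ay":0,"az":0,"jaw":-0.2},
    {"dx":0,"dy":117,"dz":2,"ax":0,"ay":0,"az":0,"jaw":-0.2},
    {"dx":0,"dy":117,"dz":2,"ax":0,"ay":0,"az":0,"jaw":-0.2}
  ]
}}

```text
time_s: 2.42
tcp_pos: [0.3645, 0.2289, 0.033]
tcp_rot: [-1.569, -0.069, 0.07]
force: [-0.5, -0.4, 0.6]
gripper_width: 0.0514
```

```bash
python3 - <<'E'
from h import *
L=np.array([.4425,.232])
goal([*(L-.05*n),.03]); goal([*(PA-.05*n),.03])
c=cam("scene");cv2.imwrite("pics/scene5.png",cv2.resize(c["pixels"][100:320,320:600],None,fx=2.5,fy=2.5))
E
```

```text
pos [0.3645 0.2289 0.033 ] d mm [28.   2.9 -3.7] turn [-0.0003  0.002  -0.0007] [-1.1000e-03 -3.1396e+00  5.0000e-04] w 0.0514 F [-0.5 -0.4  0.6] t 2.4167
pos [0.3645 0.2289 0.033 ] d mm [180.9   2.8  16.4] turn [-0.0003  0.002  -0.0007] [-1.1000e-03 -3.1396e+00  5.0000e-04] w 0.0514 F [-0.5 -0.4  0.6] t 2.4167
```

View pics/scene5.png

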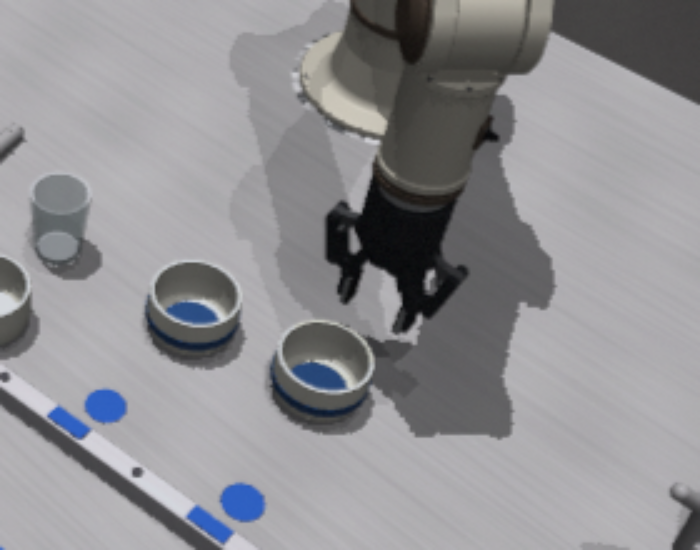

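Fingers are low behind the left bowl, clear of it and about 4 mm off laterally. I correct that and push along the line to the mark.

Call:
{"op": "jog_arm", "data": {
  "steps": [
    {"dx":7,"dy":3,"dz":-4,"ax":0,"ay":0,"az":0,"jaw":-0.2},
    {"dx":14,"dy":3,"dz":-4,"ax":0,"ay":0,"az":0,"jaw":-0.2},
    {"dx":20,"dy":3,"dz":-4,"ax":0,"ay":0,"az":0,"jaw":-0.2},
    {"dx":25,"dy":3,"dz":-4,"ax":0,"ay":0,"az":0,"jaw":-0.2},
    {"dx":30,"dy":3,"dz":-4,"ax":0,"ay":0,"az":0,"jaw":-0.2},
    {"dx":36,"dy":3,"dz":-3,"ax":0,"ay":0,"az":0,"jaw":-0.2},
    {"dx":42,"dy":3,"dz":-2,"ax":0,"ay":0,"az":0,"jaw":-0.2},
    {"dx":48,"dy":3,"dz":-1,"ax":0,"ay":0,"az":0,"jaw":-0.2},
    {"dx":54,"dy":3,"dz":0,"ax":0,"ay":0,"az":0,"jaw":-0.2},
    {"dx":60,"dy":3,"dz":0.5,"ax":0,"ay":0,"az":0,"jaw":-0.2},
    {"dx":66,"dy":3,"dz":1,"ax":0,"ay":0,"az":0,"jaw":-0.2},
    {"dx":72,"dy":3,"dz":2,"ax":0,"ay":0,"az":0,"jaw":-0.2},
    {"dx":78,"dy":3,"dz":3,"ax":0,"ay":0,"az":0,"jaw":-0.2},
    {"dx":84,"dy":3,"dz":4,"ax":0,"ay":0,"az":0,"jaw":-0.2},
    {"dx":90,"dy":3,"dz":5,"ax":0,"ay":0,"az":0,"jaw":-0.2},
    {"dx":90,"dy":3,"dz":5,"ax":0,"ay":0,"az":0,"jaw":-0.2}
  ]
}}

```text
time_s: 3.8
tcp_pos: [0.4562, 0.2409, 0.0301]
tcp_rot: [-1.569, -0.069, 0.066]
force: [-0.6, 1.3, -0.7]
gripper_width: 0.0514
```

```bash
cat >> h.py <<'E'
def look(tag,P=None):
    c=cam("top");s=cam("scene")
    for b in blobs(c,25):
        if b[0]<1000:
            for nm,Q in(("A",PA),("B",PB)):
                d=plane(c,b[1],.005)[0][:2]-Q
                if abs(d@e)<.05 and b[0]>250: print("bowl",b[0],b[1],"vs",nm,"x,y mm",(1000*np.array([d@n,d@e])).round(1))
    cv2.imwrite(f"pics/top_{tag}.png",cv2.resize(c["pixels"][130:300,120:440],None,fx=2.4,fy=2.4));cv2.imwrite(f"pics/scene_{tag}.png",cv2.resize(s["pixels"][100:340,220:540],None,fx=2.2,fy=2.2))
    w=cam("wrist");cv2.imwrite(f"pics/wrist_{tag}.png",w["pixels"])
E
python3 - <<'E'
from h import *
look("6");goal([*(PA-.05*n),.03])
E
```

```text
bowl 276 [203.2 234.1] vs A x,y mm [-86.9 -15.6]
bowl 402 [260.2 247.2] vs B x,y mm [-134.9    1. ]
pos [0.4548 0.2406 0.03  ] d mm [89.8  0.1 12.9] turn [-0.0006 -0.0003  0.0012] [-1.8000e-03  3.1413e+00 -9.0000e-04] w 0.051 F [-0.5  0.6 -0. ] t 3.95
```

View pics/top_6.png

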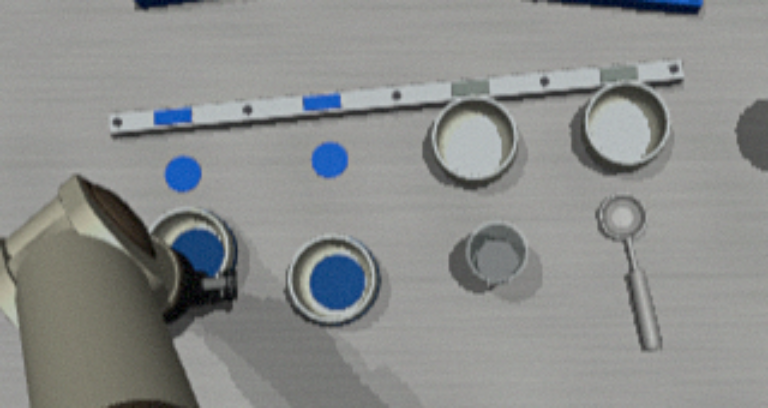

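View pics/wrist_6.png

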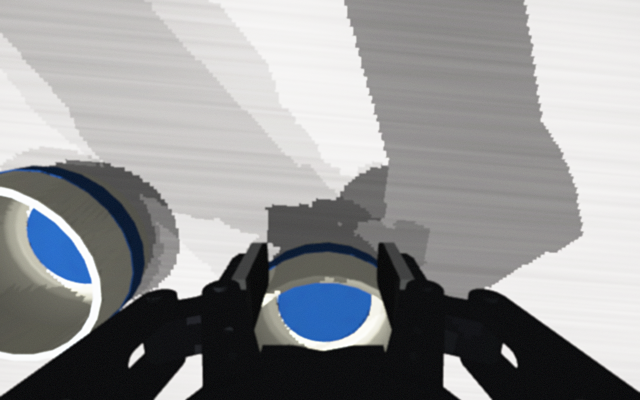

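The bowl is held evenly in the cradle, and the other things have not moved. I continue, stopping a little short of the rail.

Call:
{"op": "jog_arm", "data": {
  "steps": [
    {"dx":6,"dy":0,"dz":1,"ax":0,"ay":0,"az":0,"jaw":-0.2},
    {"dx":12,"dy":0,"dz":2,"ax":0,"ay":0,"az":0,"jaw":-0.2},
    {"dx":18,"dy":0,"dz":3,"ax":0,"ay":0,"az":0,"jaw":-0.2},
    {"dx":24,"dy":0,"dz":4,"ax":0,"ay":0,"az":0,"jaw":-0.2},
    {"dx":30,"dy":0,"dz":5,"ax":0,"ay":0,"az":0,"jaw":-0.2},
    {"dx":36,"dy":0,"dz":6,"ax":0,"ay":0,"az":0,"jaw":-0.2},
    {"dx":42,"dy":0,"dz":7,"ax":0,"ay":0,"az":0,"jaw":-0.2},
    {"dx":48,"dy":0,"dz":8,"ax":0,"ay":0,"az":0,"jaw":-0.2},
    {"dx":54,"dy":0,"dz":9,"ax":0,"ay":0,"az":0,"jaw":-0.2},
    {"dx":60,"dy":0,"dz":10,"ax":0,"ay":0,"az":0,"jaw":-0.2},
    {"dx":66,"dy":0,"dz":11,"ax":0,"ay":0,"az":0,"jaw":-0.2},
    {"dx":72,"dy":0,"dz":12,"ax":0,"ay":0,"az":0,"jaw":-0.2},
    {"dx":72,"dy":0,"dz":12,"ax":0,"ay":0,"az":0,"jaw":-0.2}
  ]
}}

```text
time_s: 5.03
tcp_pos: [0.5267, 0.259, 0.0301]
tcp_rot: [-1.569, -0.069, 0.066]
force: [0.7, 0.8, 0.0]
gripper_width: 0.0512
```

```bash
python3 - <<'E'
from h import *
look("7");goal([*(PA-.05*n),.03])
E
```

```text
bowl 403 [260.2 247.2] vs B x,y mm [-134.9    1. ]
pos [0.5252 0.2587 0.03  ] d mm [18.1  0.   1. ] turn [-0.0003 -0.0002  0.0008] [-1.2000e-03  3.1414e+00 -5.0000e-04] w 0.051 F [0.5 0.3 0. ] t 5.1833
```

View pics/top_7.png

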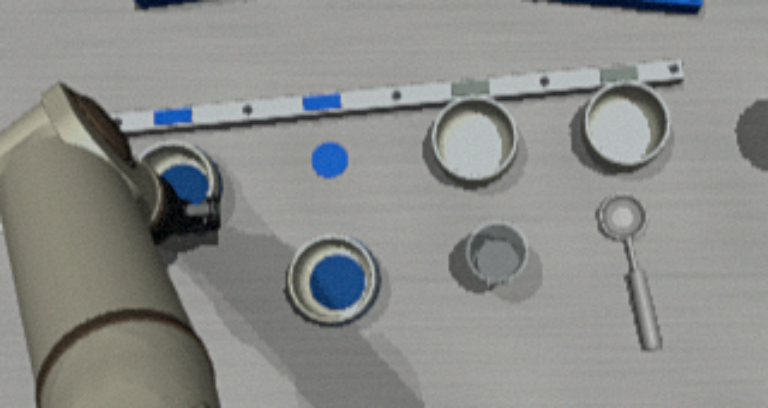

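View pics/scene_7.png

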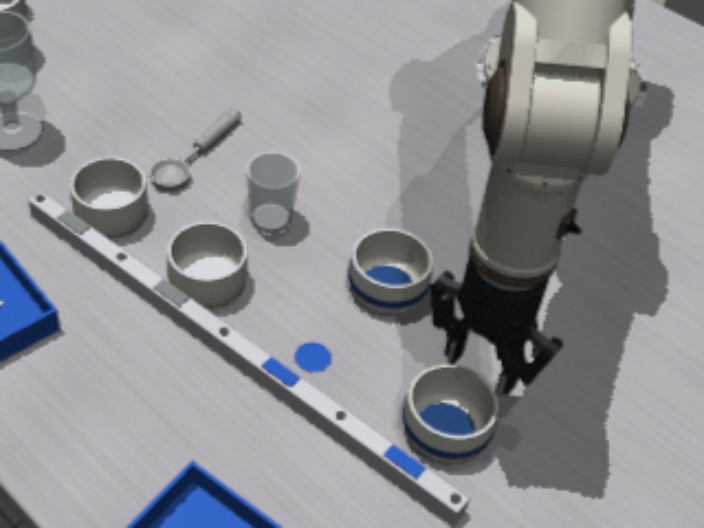

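The bowl is close to its place and the right bowl hasn't moved. The final approach is slow, watching the force.

Call:
{"op": "jog_arm", "data": {
  "steps": [
    {"dx":3,"dy":0,"dz":0.5,"ax":0,"ay":0,"az":0,"jaw":-0.2},
    {"dx":6,"dy":0,"dz":1,"ax":0,"ay":0,"az":0,"jaw":-0.2},
    {"dx":9,"dy":0,"dz":1,"ax":0,"ay":0,"az":0,"jaw":-0.2},
    {"dx":12,"dy":0,"dz":1,"ax":0,"ay":0,"az":0,"jaw":-0.2},
    {"dx":14,"dy":0,"dz":1,"ax":0,"ay":0,"az":0,"jaw":-0.2},
    {"dx":14,"dy":0,"dz":1,"ax":0,"ay":0,"az":0,"jaw":-0.2}
  ]
}}

```text
time_s: 5.68
tcp_pos: [0.5393, 0.2608, 0.0299]
tcp_rot: [-1.569, -0.068, 0.067]
force: [-1.6, -0.5, 0.3]
gripper_width: 0.0512
```

```bash
python3 - <<'E'
from h import *
look("8");goal([*(PA-.05*n),.03])
E
```

```text
bowl 405 [260.2 247.1] vs B x,y mm [-134.6    1. ]
pos [0.5391 0.2608 0.03  ] d mm [ 4.1 -0.   0.1] turn [-0.0003 -0.0003  0.0008] [-1.2000e-03  3.1412e+00 -5.0000e-04] w 0.0512 F [ 0.1 -0.3 -0.3] t 5.8333
```

View pics/scene_8.png

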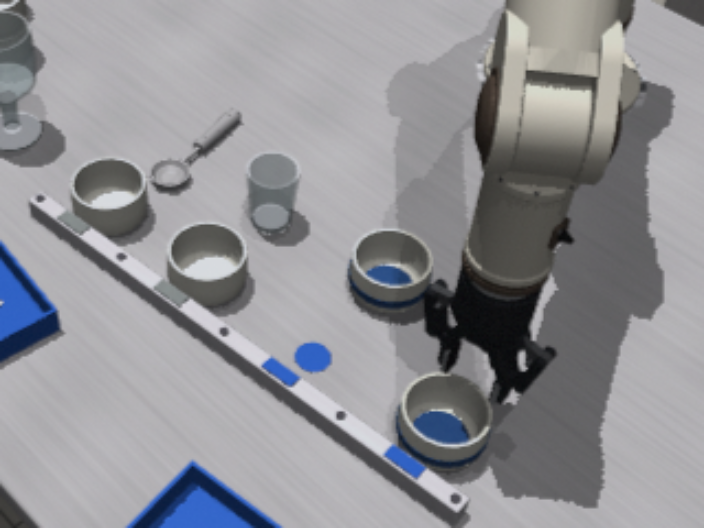

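View pics/top_8.png

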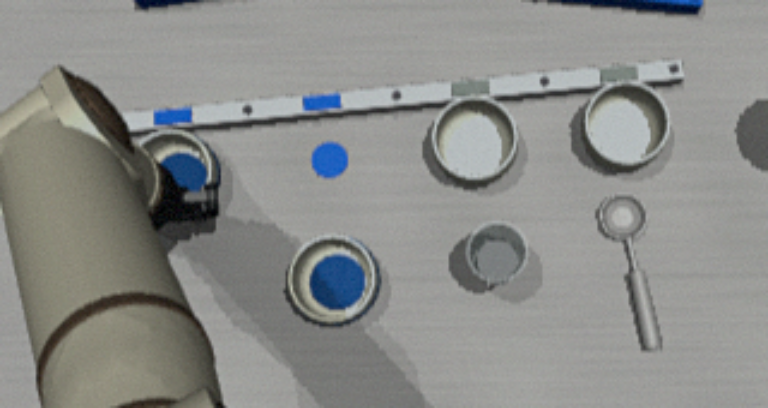

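Call:
{"op": "jog_arm", "data": {
  "steps": [
    {"dx":1,"dy":0,"dz":0,"ax":0,"ay":0,"az":0,"jaw":-0.2},
    {"dx":2,"dy":0,"dz":0,"ax":0,"ay":0,"az":0,"jaw":-0.2},
    {"dx":3,"dy":0,"dz":0,"ax":0,"ay":0,"az":0,"jaw":-0.2},
    {"dx":3,"dy":0,"dz":0,"ax":0,"ay":0,"az":0,"jaw":-0.2}
  ]
}}

```text
time_s: 6.17
tcp_pos: [0.5415, 0.261, 0.0298]
tcp_rot: [-1.57, -0.067, 0.068]
force: [-2.2, -0.2, 0.6]
gripper_width: 0.0515
```

```bash
python3 - <<'E'
from h import *
goal([*(PA-.05*n),.03])
E
```

```text
pos [0.5415 0.261  0.0298] d mm [ 1.7 -0.2  0.1] turn [ 0.0001 -0.0001 -0.0004] [6.0000e-04 3.1415e+00 1.0000e-04] w 0.0515 F [-2.2 -0.2  0.6] t 6.1667
```

Call:
{"op": "jog_arm", "data": {
  "steps": [
    {"dx":1,"dy":0,"dz":0,"ax":0,"ay":0,"az":0,"jaw":-0.2},
    {"dx":2,"dy":0,"dz":0,"ax":0,"ay":0,"az":0,"jaw":-0.2},
    {"dx":2,"dy":0,"dz":0,"ax":0,"ay":0,"az":0,"jaw":-0.2}
  ]
}}

```text
time_s: 6.42
tcp_pos: [0.544, 0.2612, 0.0299]
tcp_rot: [-1.57, -0.068, 0.067]
force: [-1.7, 0.1, 0.9]
gripper_width: 0.0513
```

```bash
python3 - <<'E'
from h import *
goal([*(PA-.05*n),.03])
s=cam("scene");cv2.imwrite("pics/scene9.png",cv2.resize(s["pixels"][240:340,370:490],None,fx=6,fy=6,interpolation=cv2.INTER_CUBIC))
E
```

```text
pos [0.544  0.2612 0.0299] d mm [-0.8 -0.1  0.1] turn [-0.0001 -0.0003  0.0003] [-4.0000e-04  3.1413e+00 -2.0000e-04] w 0.0513 F [-1.7  0.1  0.9] t 6.4167
```

View pics/scene9.png

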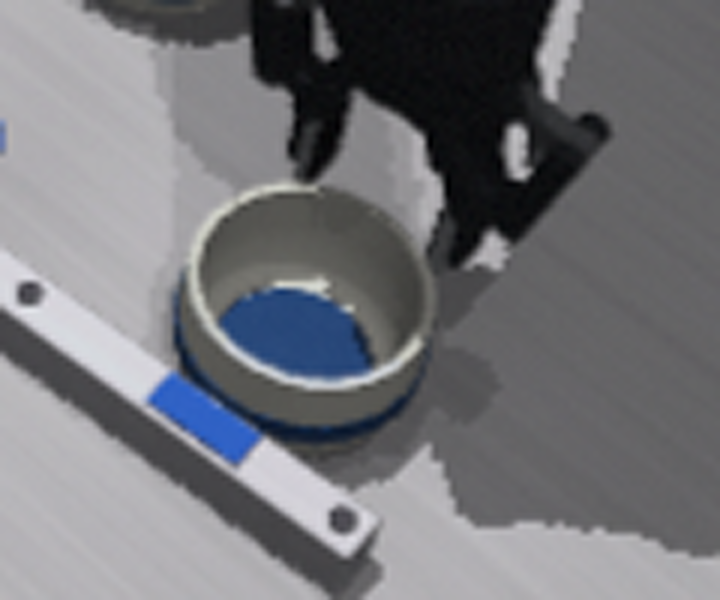

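Nearly touching, but the force is only sliding friction (about 2 N). I continue in small steps.

Call:
{"op": "jog_arm", "data": {
  "steps": [
    {"dx":1,"dy":0,"dz":0,"ax":0,"ay":0,"az":0,"jaw":-0.2},
    {"dx":2,"dy":0,"dz":0,"ax":0,"ay":0,"az":0,"jaw":-0.2},
    {"dx":2,"dy":0,"dz":0,"ax":0,"ay":0,"az":0,"jaw":-0.2}
  ]
}}

```text
time_s: 6.72
tcp_pos: [0.5459, 0.2613, 0.0299]
tcp_rot: [-1.57, -0.068, 0.067]
force: [-2.7, -0.3, 0.7]
gripper_width: 0.0512
```

Call:
{"op": "jog_arm", "data": {
  "steps": [
    {"dx":1,"dy":0,"dz":0,"ax":0,"ay":0,"az":0,"jaw":-0.2},
    {"dx":2,"dy":0,"dz":0,"ax":0,"ay":0,"az":0,"jaw":-0.2},
    {"dx":2,"dy":0,"dz":0,"ax":0,"ay":0,"az":0,"jaw":-0.2}
  ]
}}

```text
time_s: 6.97
tcp_pos: [0.5464, 0.2613, 0.0297]
tcp_rot: [-1.57, -0.066, 0.07]
force: [-6.0, -0.3, 3.5]
gripper_width: 0.0512
```

```bash
python3 - <<'E'
from h import *
goal([*(PA-.05*n),.03])
s=cam("scene");cv2.imwrite("pics/scene10.png",cv2.resize(s["pixels"][240:340,370:490],None,fx=6,fy=6,interpolation=cv2.INTER_CUBIC))
E
```

```text
pos [0.5464 0.2613 0.0297] d mm [-3.2 -0.3  0.1] turn [ 0.0006  0.0001 -0.0024] [-3.8000e-03 -3.1415e+00 -9.0000e-04] w 0.0512 F [-6.  -0.3  3.5] t 6.9667
```

View pics/scene10.png

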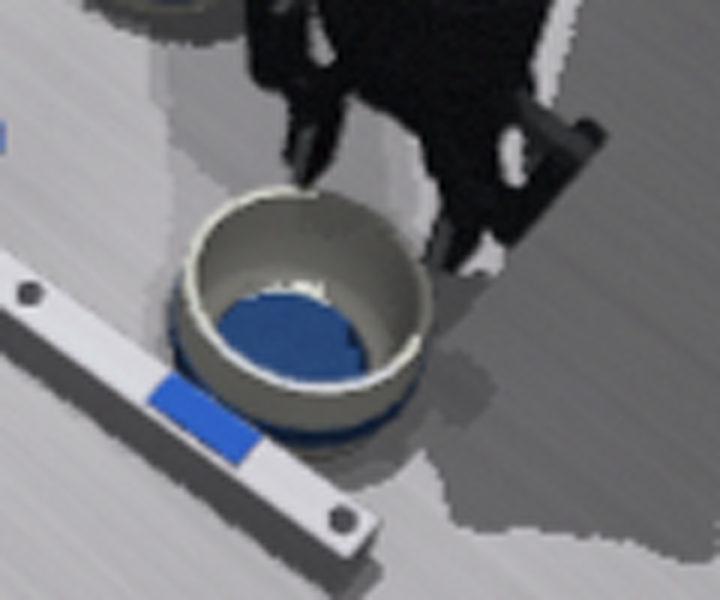

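The TCP stalls and the force has risen to 6 N, so the bowl is against the rail. I retreat straight back, rise, then check.

Call:
{"op": "jog_arm", "data": {
  "steps": [
    {"dx":-3,"dy":0,"dz":0,"ax":0,"ay":0,"az":0,"jaw":-0.2},
    {"dx":-8,"dy":0,"dz":0,"ax":0,"ay":0,"az":0,"jaw":-0.2},
    {"dx":-20,"dy":0,"dz":0,"ax":0,"ay":0,"az":0,"jaw":-0.2},
    {"dx":-40,"dy":0,"dz":0,"ax":0,"ay":0,"az":0,"jaw":-0.2},
    {"dx":-60,"dy":-30,"dz":0,"ax":0,"ay":0,"az":0,"jaw":-0.2},
    {"dx":-90,"dy":-55,"dz":0,"ax":0,"ay":0,"az":0,"jaw":-0.2},
    {"dx":-125,"dy":-70,"dz":0,"ax":0,"ay":0,"az":0,"jaw":-0.2},
    {"dx":-160,"dy":-80,"dz":0,"ax":0,"ay":0,"az":0,"jaw":-0.2},
    {"dx":-180,"dy":-90,"dz":0,"ax":0,"ay":0,"az":0,"jaw":-0.2},
    {"dx":-180,"dy":-90,"dz":0,"ax":0,"ay":0,"az":0,"jaw":-0.2}
  ]
}}

```text
time_s: 7.85
tcp_pos: [0.3651, 0.2461, 0.1215]
tcp_rot: [-1.57, -0.071, 0.069]
force: [0.4, 0.3, -0.6]
gripper_width: 0.0511
```

```bash
python3 - <<'E'
from h import *
look("11");goal([*(np.array([.4723,.0955])-.075*n),.03])
E
```

```text
bowl 364 [194.3 201.6] vs A x,y mm [0.2 2.7]
bowl 403 [260.1 247.2] vs B x,y mm [-134.8    1.2]
pos [0.3698 0.2464 0.1205] d mm [  13.9   90.4 -159.3] turn [-0.001  -0.0004  0.0028] [-4.5000e-03  3.1412e+00 -1.6000e-03] w 0.0515 F [0.5 0.3 0. ] t 8.0
```

View pics/top_11.png

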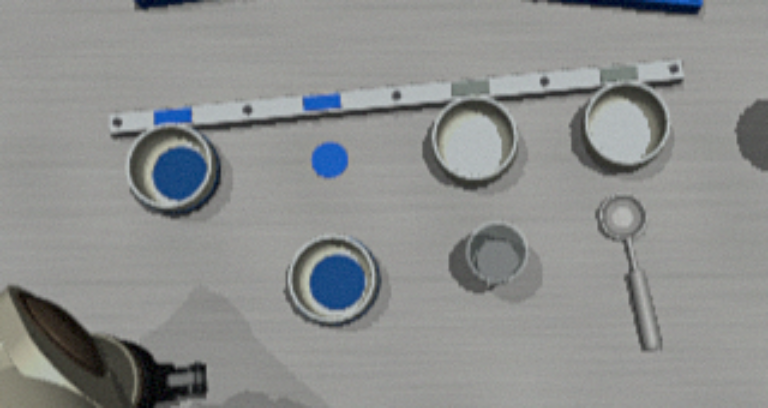

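The left bowl sits 0.2 mm from touching and 2.7 mm along the rail from its mark, well within tolerance. Now the right bowl: sideways at height, then down.

Call:
{"op": "jog_arm", "data": {
  "steps": [
    {"dx":3,"dy":0,"dz":-35,"ax":0,"ay":0,"az":0,"jaw":-0.2},
    {"dx":6,"dy":0,"dz":-70,"ax":0,"ay":0,"az":0,"jaw":-0.2},
    {"dx":9,"dy":0,"dz":-105,"ax":0,"ay":0,"az":0,"jaw":-0.2},
    {"dx":12,"dy":0,"dz":-140,"ax":0,"ay":0,"az":0,"jaw":-0.2},
    {"dx":13,"dy":0,"dz":-159,"ax":0,"ay":0,"az":0,"jaw":-0.2},
    {"dx":13,"dy":0,"dz":-159,"ax":0,"ay":0,"az":0,"jaw":-0.2},
    {"dx":13,"dy":30,"dz":-159,"ax":0,"ay":0,"az":0,"jaw":-0.2},
    {"dx":13,"dy":60,"dz":-159,"ax":0,"ay":0,"az":0,"jaw":-0.2},
    {"dx":13,"dy":80,"dz":-159,"ax":0,"ay":0,"az":0,"jaw":-0.2},
    {"dx":13,"dy":89,"dz":-159,"ax":0,"ay":0,"az":0,"jaw":-0.2},
    {"dx":13,"dy":89,"dz":-159,"ax":0,"ay":0,"az":0,"jaw":-0.2},
    {"dx":13,"dy":89,"dz":-159,"ax":0,"ay":0,"az":0,"jaw":-0.2}
  ]
}}

```text
time_s: 9.0
tcp_pos: [0.3953, 0.0891, 0.0307]
tcp_rot: [-1.57, -0.067, 0.069]
force: [0.3, 0.7, -0.2]
gripper_width: 0.0515
```

```bash
python3 - <<'E'
from h import *
look("12");goal([*(np.array([.4723,.0955])-.047*n),.03]);goal([*(PB-.047*n),.03])
E
```

```text
bowl 362 [194.3 201.6] vs A x,y mm [0.2 2.7]
bowl 260 [262.8 245.1] vs B x,y mm [-130.2   -6.1]
pos [0.3963 0.0892 0.0319] d mm [29.3  2.  -0.2] turn [-0.0004 -0.0001  0.0024] [-3.8000e-03  3.1414e+00 -6.0000e-04] w 0.0513 F [-0.2  0.4  0.1] t 9.15
pos [0.3963 0.0892 0.0319] d mm [164.2   2.3  -1.2] turn [-0.0004 -0.0001  0.0024] [-3.8000e-03  3.1414e+00 -6.0000e-04] w 0.0513 F [-0.2  0.4  0.1] t 9.15
```

View pics/top_12.png

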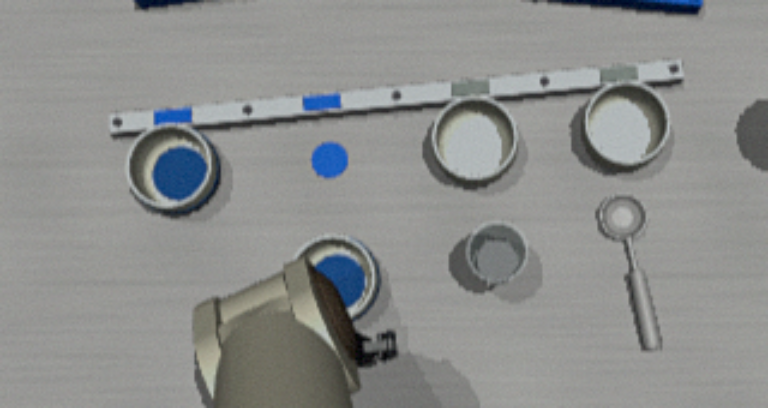

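View pics/wrist_12.png

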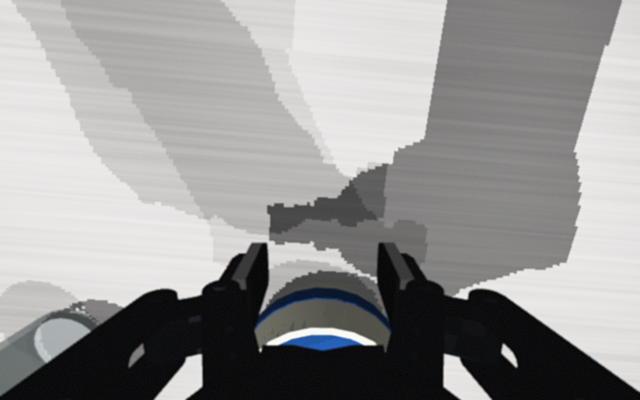

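The bowl is centred between the fingers (band spans columns 255–390), and the gap to the tumbler is good. Pushing straight.

Call:
{"op": "jog_arm", "data": {
  "steps": [
    {"dx":8,"dy":1,"dz":0,"ax":0,"ay":0,"az":0,"jaw":-0.2},
    {"dx":16,"dy":1,"dz":0,"ax":0,"ay":0,"az":0,"jaw":-0.2},
    {"dx":22,"dy":1,"dz":0,"ax":0,"ay":0,"az":0,"jaw":-0.2},
    {"dx":27,"dy":1,"dz":0,"ax":0,"ay":0,"az":0,"jaw":-0.2},
    {"dx":32,"dy":1,"dz":0,"ax":0,"ay":0,"az":0,"jaw":-0.2},
    {"dx":38,"dy":1,"dz":0,"ax":0,"ay":0,"az":0,"jaw":-0.2},
    {"dx":44,"dy":1,"dz":0,"ax":0,"ay":0,"az":0,"jaw":-0.2},
    {"dx":50,"dy":1,"dz":0,"ax":0,"ay":0,"az":0,"jaw":-0.2},
    {"dx":56,"dy":1,"dz":0,"ax":0,"ay":0,"az":0,"jaw":-0.2},
    {"dx":62,"dy":1,"dz":0,"ax":0,"ay":0,"az":0,"jaw":-0.2},
    {"dx":68,"dy":1,"dz":0,"ax":0,"ay":0,"az":0,"jaw":-0.2},
    {"dx":74,"dy":1,"dz":0,"ax":0,"ay":0,"az":0,"jaw":-0.2},
    {"dx":80,"dy":1,"dz":0,"ax":0,"ay":0,"az":0,"jaw":-0.2},
    {"dx":86,"dy":1,"dz":0,"ax":0,"ay":0,"az":0,"jaw":-0.2},
    {"dx":92,"dy":1,"dz":0,"ax":0,"ay":0,"az":0,"jaw":-0.2},
    {"dx":98,"dy":1,"dz":0,"ax":0,"ay":0,"az":0,"jaw":-0.2},
    {"dx":98,"dy":1,"dz":0,"ax":0,"ay":0,"az":0,"jaw":-0.2}
  ]
}}

```text
time_s: 10.57
tcp_pos: [0.4926, 0.097, 0.0297]
tcp_rot: [-1.57, -0.066, 0.069]
force: [-1.9, -0.4, 1.6]
gripper_width: 0.0513
```

```bash
python3 - <<'E'
from h import *
look("13");goal([*(PB-.047*n),.03])
E
```

```text
bowl 299 [192.8 201. ] vs A x,y mm [2.2 6.5]
pos [0.4925 0.097  0.0297] d mm [67.7 -0.3 -0.7] turn [ 0.0001 -0.0003 -0.0004] [6.0000e-04 3.1412e+00 1.0000e-04] w 0.0514 F [-1.2 -0.1  0. ] t 10.7167
```

View pics/top_13.png

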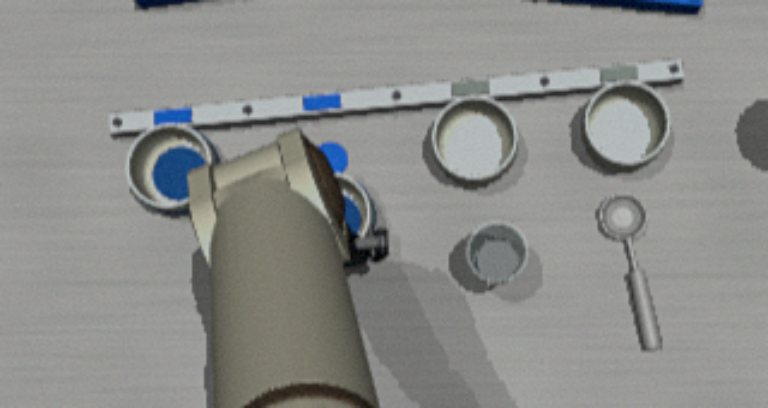

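View pics/scene_13.png

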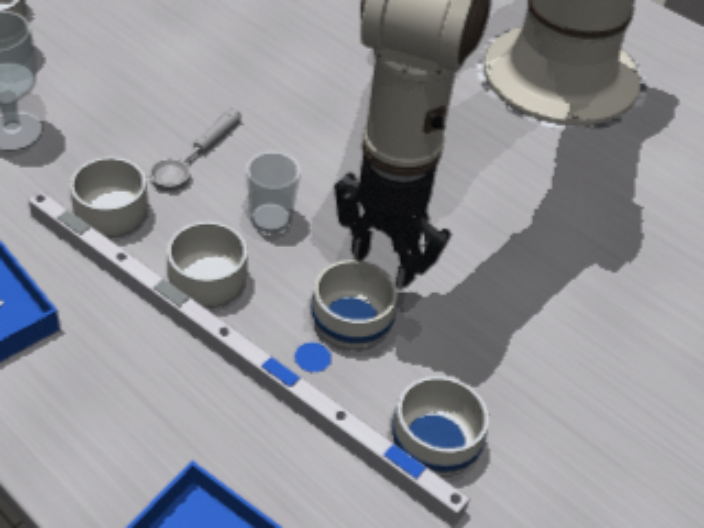

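All clear. The bowl is cradled, and the left bowl still stands against the rail (its change of centroid comes from the arm hiding part of it). 68 mm remain.

Call:
{"op": "jog_arm", "data": {
  "steps": [
    {"dx":6,"dy":0,"dz":-0.5,"ax":0,"ay":0,"az":0,"jaw":-0.2},
    {"dx":12,"dy":0,"dz":-0.5,"ax":0,"ay":0,"az":0,"jaw":-0.2},
    {"dx":18,"dy":0,"dz":-0.5,"ax":0,"ay":0,"az":0,"jaw":-0.2},
    {"dx":24,"dy":0,"dz":-0.5,"ax":0,"ay":0,"az":0,"jaw":-0.2},
    {"dx":30,"dy":0,"dz":-0.5,"ax":0,"ay":0,"az":0,"jaw":-0.2},
    {"dx":36,"dy":0,"dz":-0.5,"ax":0,"ay":0,"az":0,"jaw":-0.2},
    {"dx":42,"dy":0,"dz":-0.5,"ax":0,"ay":0,"az":0,"jaw":-0.2},
    {"dx":48,"dy":0,"dz":-0.5,"ax":0,"ay":0,"az":0,"jaw":-0.2},
    {"dx":54,"dy":0,"dz":-0.5,"ax":0,"ay":0,"az":0,"jaw":-0.2},
    {"dx":58,"dy":0,"dz":-0.5,"ax":0,"ay":0,"az":0,"jaw":-0.2},
    {"dx":60,"dy":0,"dz":-0.5,"ax":0,"ay":0,"az":0,"jaw":-0.2},
    {"dx":62,"dy":0,"dz":-0.5,"ax":0,"ay":0,"az":0,"jaw":-0.2},
    {"dx":62,"dy":0,"dz":-0.5,"ax":0,"ay":0,"az":0,"jaw":-0.2}
  ]
}}

```text
time_s: 11.8
tcp_pos: [0.5548, 0.102, 0.0299]
tcp_rot: [-1.57, -0.068, 0.067]
force: [-0.7, -1.1, -0.5]
gripper_width: 0.0516
```

```bash
python3 - <<'E'
from h import *
look("14");goal([*(PB-.047*n),.03])
E
```

```text
bowl 334 [193.5 202. ] vs A x,y mm [-0.6  4.8]
pos [0.5546 0.102  0.0299] d mm [ 5.3 -0.1 -0.3] turn [-0.0001 -0.0002  0.0006] [-1.0000e-03  3.1414e+00 -2.0000e-04] w 0.0513 F [-1.1 -0.5 -0.9] t 11.95
```

View pics/scene_14.png

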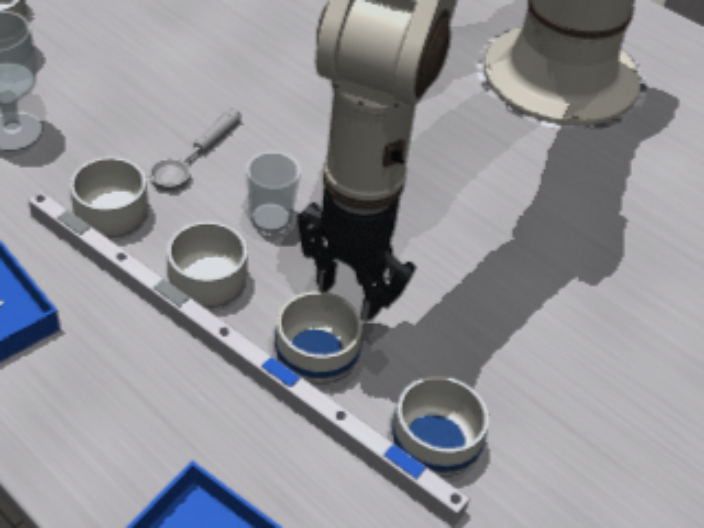

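About 5 mm left. I creep until the force rises.

Call:
{"op": "jog_arm", "data": {
  "steps": [
    {"dx":1,"dy":0,"dz":0,"ax":0,"ay":0,"az":0,"jaw":-0.2},
    {"dx":2,"dy":0,"dz":0,"ax":0,"ay":0,"az":0,"jaw":-0.2},
    {"dx":3,"dy":0,"dz":0,"ax":0,"ay":0,"az":0,"jaw":-0.2},
    {"dx":4,"dy":0,"dz":0,"ax":0,"ay":0,"az":0,"jaw":-0.2},
    {"dx":4,"dy":0,"dz":0,"ax":0,"ay":0,"az":0,"jaw":-0.2}
  ]
}}

```text
time_s: 12.37
tcp_pos: [0.5586, 0.1024, 0.0299]
tcp_rot: [-1.57, -0.068, 0.068]
force: [-1.5, -0.7, -0.4]
gripper_width: 0.0512
```

Call:
{"op": "jog_arm", "data": {
  "steps": [
    {"dx":1,"dy":0,"dz":0,"ax":0,"ay":0,"az":0,"jaw":-0.2},
    {"dx":2,"dy":0,"dz":0,"ax":0,"ay":0,"az":0,"jaw":-0.2},
    {"dx":2,"dy":0,"dz":0,"ax":0,"ay":0,"az":0,"jaw":-0.2}
  ]
}}

```text
time_s: 12.62
tcp_pos: [0.5599, 0.1025, 0.0298]
tcp_rot: [-1.57, -0.067, 0.069]
force: [-3.7, 0.5, 1.0]
gripper_width: 0.0517
```

Call:
{"op": "jog_arm", "data": {
  "steps": [
    {"dx":1,"dy":0,"dz":0,"ax":0,"ay":0,"az":0,"jaw":-0.2},
    {"dx":2,"dy":0,"dz":0,"ax":0,"ay":0,"az":0,"jaw":-0.2},
    {"dx":2,"dy":0,"dz":0,"ax":0,"ay":0,"az":0,"jaw":-0.2}
  ]
}}

```text
time_s: 12.87
tcp_pos: [0.5601, 0.1025, 0.0296]
tcp_rot: [-1.57, -0.064, 0.071]
force: [-7.8, -0.8, 5.5]
gripper_width: 0.0512
```

The TCP stalls with 8 N, so the bowl is touching the rail. I retreat and check.

Call:
{"op": "jog_arm", "data": {
  "steps": [
    {"dx":-4,"dy":0,"dz":0,"ax":0,"ay":0,"az":0,"jaw":-0.2},
    {"dx":-9,"dy":0,"dz":0,"ax":0,"ay":0,"az":0,"jaw":-0.2},
    {"dx":-20,"dy":0,"dz":0,"ax":0,"ay":0,"az":0,"jaw":-0.2},
    {"dx":-40,"dy":0,"dz":0,"ax":0,"ay":0,"az":0,"jaw":-0.2},
    {"dx":-60,"dy":-30,"dz":0,"ax":0,"ay":0,"az":0,"jaw":-0.2},
    {"dx":-90,"dy":-55,"dz":0,"ax":0,"ay":0,"az":0,"jaw":-0.2},
    {"dx":-120,"dy":-75,"dz":0,"ax":0,"ay":0,"az":0,"jaw":-0.2},
    {"dx":-150,"dy":-90,"dz":0,"ax":0,"ay":0,"az":0,"jaw":-0.2},
    {"dx":-170,"dy":-100,"dz":0,"ax":0,"ay":0,"az":0,"jaw":-0.2},
    {"dx":-170,"dy":-100,"dz":0,"ax":0,"ay":0,"az":0,"jaw":-0.2},
    {"dx":-170,"dy":-100,"dz":0,"ax":0,"ay":0,"az":0,"jaw":-0.2}
  ]
}}

```text
time_s: 13.78
tcp_pos: [0.394, 0.0881, 0.1311]
tcp_rot: [-1.57, -0.071, 0.064]
force: [0.2, -0.0, 0.0]
gripper_width: 0.051
```

```bash
python3 - <<'E'
from h import *
look("15")
a=cv2.cvtColor(cv2.imread("pics/top0.png"),cv2.COLOR_BGR2GRAY);b=cv2.cvtColor(cam("top")["pixels"],cv2.COLOR_BGR2GRAY)
for nm,(u,v,r) in dict(wc=(317,188,24),wd=(380,182,24),tum=(326,236,18),spoon=(383,243,34),gob=(467,175,28)).items():
    s=np.s_[v-r:v+r,u-r:u+r];print(nm,np.round(cv2.phaseCorrelate(np.float64(a[s]),np.float64(b[s])),2),"px")
E
```

```text
bowl 372 [256.6 195.9] vs B x,y mm [-0.6  0.2]
bowl 365 [194.2 201.6] vs A x,y mm [0.2 2.9]Traceback (most recent call last):
  File "<stdin>", line 5, in <module>
    return _wrapfunc(a, 'round', decimals=decimals, out=out)
    return _wrapit(obj, method, *args, **kwds)
    conv = _array_converter(obj)
ValueError: setting an array element with a sequence. The requested array has an inhomogeneous shape after 1 dimensions. The detected shape was (2,) + inhomogeneous part.
```

View pics/top_15.png

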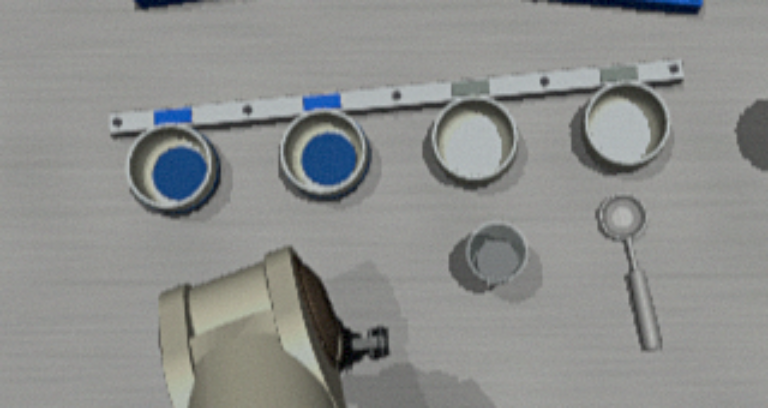

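View pics/scene_15.png

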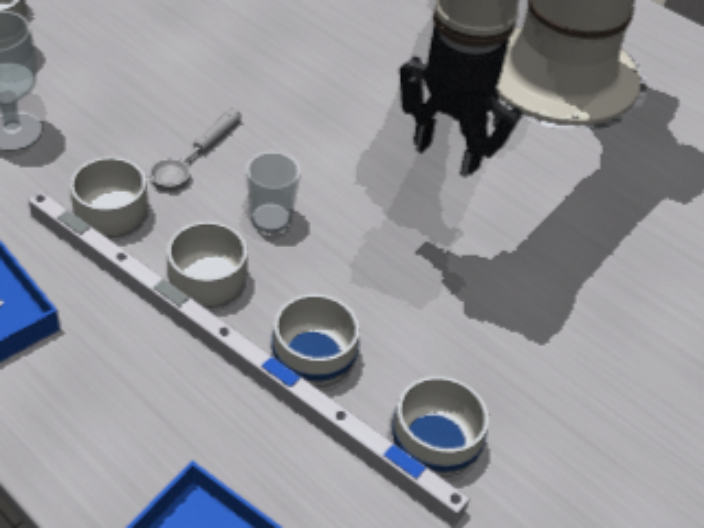

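Both bowls stand upright against the rail at their marks, with errors of (-0.6, 0.2) and (0.2, 2.9) mm. The other things look unmoved in both views, and I'm handing in.

```bash
python3 - <<'E'
from bench import sign_off
print(sign_off())
E
```

```text
the job is handed in; nothing more can be done
None
```

I pushed both blue-banded bowls into their places, using the fingers set about 51 mm apart as a cradle behind each one, and handed the job in at about 14 s. For each bowl I kept pushing until the tool stalled and the force rose to 6–8 N, which I took as touching the rail, then backed straight off.

| Bowl | Distance from touching the rail | Distance along the rail from its mark |
|---|---|---|
| Left | 0.2 mm | 2.9 mm |
| Right | -0.6 mm | 0.2 mm |

These figures come from the top camera, which is calibrated to about 2 mm. In the last top and scene pictures both bowls stand upright.

- **Other things on the table:** the white bowls, tumbler and spoon look unmoved in those pictures, and so does the part of the goblet in view. My numeric check of this failed on a script error and I did not repeat it, so it rests on viewing alone.
- **Rim height:** it triangulated to about 51 mm against the stated 55 mm, using rim centres I read by eye.
- **Refused move:** the first move call was refused because of missing keys, and nothing moved.

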